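Set the sample stage to its marked angle

ROBOT

A 7-joint arm with a two-finger parallel gripper is mounted at the origin on the work surface. World frame = base frame: x ahead of the robot, y to its left, z up, the work surface at z = 0. Lengths are in m, angles in rad, forces in N, time in s.
With the tool pointing down it reaches from about 0.425 to 0.875 m from the base axis. Payload 4.7 kg.
Tool frame: the origin (TCP) lies midway between the tips of the shut fingers; the grasp point (between the pads) lies 19 mm behind it; z points along the fingers, y is the direction in which the jaws open and shut (so a half turn about z gives the same grasp; the last joint's range is limited). The gripper opens to 87 mm and grips with 3 to 60 N. Pads are 19 mm wide; open, the fingers measure 117 mm over their backs; the gripper's body (75 mm by 190 mm) begins 51 mm behind the grasp point.
Start: joints at [1.225, 0.321, -0.07, 1.45, 0.023, 1.371, -0.057], TCP at [0.229, -0.608, 0.223] pointing down, gripper open.
Joint ranges: [-2.86, 2.86], [-0.3, 2.09], [-1.38, 1.24], [0.06, 2.45], [-1.56, 4.7], [0.09, 2.05], [-2.69, 2.69]. Speed limits (rad/s): [2.57, 2.57, 3.14, 3.14, 3.14, 3.14, 3.14].

INTERFACE

Orientations are given as a rotation vector (axis times angle).
In Python, from bench import get_state, eyes, job gives the robot as it stands. The module is installed in compiled form; this text tells all that it offers.
- The arm moves only by the shell command python3 -m jog 'ROWS' [FORCE]. ROWS is JSON, a list that holds one entry, the list of rows, each a list of 5 numbers: the opening, from 0 (shut) to 1 (fully open), then the shift along the tool's x, y, z in units of 40 mm (1.0 is 40 mm), then the turn about the tool's z in units of 5 degrees (1.0 is 5 degrees). In form: [[[jaw, dx, dy, dz, turn], ...]]. A call has 1 to 10 rows; each row shifts and turns the commanded pose from where the row before left it, along the tool's axes as they then stand; what a row does not reach is not made up. A row lasts 1/8 s, in which the tool goes at most 62.5 mm and 10.7 degrees, less where a joint would pass 70% of its speed; a pose out of reach is approached as far as the arm can. A call is refused whole if a number of a shift passes 1 or a number of a turn 1, either way. A call with a gripper value outside its range is refused whole. The fingers move at their own pace and stop on an object; FORCE is the grip in N (left out, the last holds). Time passes only in rows, so rows that do not move let the fingers close. It gives the time, the measured TCP pose, the force and the opening at its end, in the units of the state.
- get_state(): the state, without advancing time (a new reading comes with each control period).
- eyes.get_image(name): name is "side" or "top"; returns (picture, depth): 384x512x3 uint8, red, green, blue; 384x512 float32, m along the optical axis (not along the pixel's ray), 0 where there is no reading.
- eyes.camera_params(name): a dict with "camera_matrix" (3x3 intrinsics, pixels), "pose" (4x4, takes a point from camera to world coordinates). Camera axes: x right, y down, z forward; pixel columns grow to the right and rows downward; lengths in m; the calibration is good to about 2 mm. A picture is of the moment at which its call begins. camera_params takes no time and is no camera call.
- job.close_job(): hands the job in, once; it reports no verdict.
The state is a dict: "time": time; "joint_positions": joint angles; "qd": joint speeds; "joint_torque": joint torques, N m; "position": TCP position; "tool_rot": TCP orientation; "ft_force": force on the tool from outside, world axes, zero at the start; "torque": the same for the moment, N m; "grip_width": opening from 0.0 (shut) to 1.0 (fully open).
Only numpy, scipy, OpenCV 4.12 (cv2) and the standard library are available. Lean on these libraries where they do the work, as an engineer would, in place of code of your own. Each camera call takes 0.05 s, during which the arm holds its last target. There are 200 camera calls.

TASK

Turn the rotary stage's black dial by pushing its upright steel peg round with a fingertip, gently and without gripping it, until the yellow index line on the dial lines up with the green line on the silver scale ring around it. Lift nothing: the brass sample holder stays seated in the middle of the dial, and everything else on the table is left where it is. Finish with the hand clear.

Things in the scene. Friction and masses are not known exactly. Their poses are not given: they have to be found in the camera images.
- stage: the fixed rotary stage: a silver round base 230 mm across, its top face (the scale ring, black ticks every 10 degrees) 32 mm above the table; origin on the dial's axis at table height, z up. It is screwed down, its place and yaw differ each time
- dial: the black dial on the stage, 176 mm across, top face 38 mm above the table; origin on its vertical axis at table height. It turns freely both ways with no stop in reach, needs about 0.1 N m (roughly 2 N at the peg), is stiff enough to stay where it is left and does not coast. Its own +x axis points along the yellow index line, the peg stands on its -x side
- peg (a point): centre of the top of the steel push peg that stands upright on the dial: 16 mm across, 30 mm tall (from 38 to 68 mm above the table), its axis 62 mm from the dial's axis, diametrically opposite the yellow index line. It travels with the dial, and its steel sleeve spins freely on its pin, so a finger can roll along it. Between the peg's circle and the seat of the sample holder (which reaches 24 mm from the axis) the dial is bare
- index (a point): outer end of the yellow index line (5 mm wide, 36 mm long, radial) on the dial: 90 mm from the dial's axis, 38 mm above the table; it turns with the dial
- target (a point): the place where the index point must come: in line with the inner end of the green radial line (5 mm wide, 24 mm long, on the scale ring and down the base's side), 90 mm from the dial's axis, 38 mm above the table. Its angle differs each time; the line itself is flat and cannot be moved
- sample: brass sample holder with a small green glass top, 36 mm across, 25 mm tall, loose, standing in a 3 mm high seat in the middle of the dial (its underside is 38 mm above the table); origin at the centre of its underside
- viewer: grey handheld infrared viewer lying on its side, 165 mm long, 55 mm high; a bystander, loose, to be left where it stands; origin at the centre of its underside
- rack: blue vial rack 130 x 65 mm with capped vials up to 80 mm high; a bystander, loose, to be left where it stands; origin at the centre of its underside
- lens_tube: black lens tube standing beside the stage, 35 mm across, 46 mm high; a bystander, loose, to be left where it stands; origin at the centre of its underside
- post_collar: steel post holder standing beside the stage, 38 mm across, 55 mm high, with a brass screw reaching 30 mm from its axis; a bystander, loose, to be left where it stands; origin at the centre of its underside
- driver: screwdriver with red handle, 150 mm long, lying; a bystander, loose, to be left where it stands; origin at the centre of its underside
- jar: jar with white cap, 48 mm across, 60 mm high; a bystander, loose, to be left where it stands; origin at the centre of its underside
- optic_box: open grey tray 90 x 70 x 22 mm; a bystander, loose, to be left where it stands; origin at the centre of its underside
There are look-alikes about, which are no part of the job. Of the things like the sample, leave any that is blue, pink or red; of the rest the smaller one is meant.

How it is judged:
At the end, for the whole second after the job is handed in: The outer end of the yellow index line is within 5 mm (about 3 degrees, one line's width) of the place in line with the green line, the dial is at rest, and the sample holder stands upright in its seat in the middle of the dial (horizontal distance between index and target below 0.005 m and angular speed of dial below 0.03 rad/s and horizontal distance between sample and stage below 0.006 m and z of sample in the frame of stage below 0.042 m and angle between sample's own z axis and vertical below 0.1 rad); the robot touches nothing.
It fails at once if the dial or its peg is squeezed or forced (more than 30 N between the fingers and the dial) (contact force between the fingers and dial above 30 N).
It fails at once if the sample holder is lifted or knocked out of its seat (z of sample in the frame of stage above 0.046 m or horizontal distance between sample and stage above 0.01 m).
It fails at once if another object on the table is moved more than 15 mm (distance of any of viewer, rack, lens_tube, post_collar, driver, jar, optic_box from where it was at the start of the episode above 0.015 m).
It also fails if it takes over 51 s, if anything falls off the work surface, if the arm or the gripper's body presses on something with over 40 N, if the wrist force passes 120 N, or if a joint passes its speed limit or range.

## Working session

There is one attempt and no reset: what is moved stays moved. The work goes in short steps, Python scripts to look and compute and a shell command to move; the robot and the scene stay as the last step left them, time stands still between calls to the robot, and variables do not carry over. Pictures are saved under pics/ and viewed, about 8 in all and at most 12, crops included, and the job is handed in when it is done.

```bash
mkdir -p pics; cat > h.py <<'E'
import numpy as np, cv2
from bench import get_state, eyes, job
def snap(n,f):
    im,d=eyes.get_image(n); cv2.imwrite(f'pics/{f}.png',cv2.cvtColor(im,cv2.COLOR_RGB2BGR)); np.save(f'pics/{f}.npy',d); return im,d
def ray(n,u,v,z):
    c=eyes.camera_params(n);K=np.array(c['camera_matrix']);T=np.array(c['pose'])
    r=T[:3,:3]@np.linalg.solve(K,[u,v,1]);o=T[:3,3]
    return o+r*(z-o[2])/r[2]
def proj(n,p):
    c=eyes.camera_params(n);K=np.array(c['camera_matrix']);T=np.array(c['pose'])
    q=K@(T[:3,:3].T@(np.array(p)-T[:3,3]));return q[:2]/q[2]
E
python3 - <<'E'
from h import *
for n in('top','side'):
    snap(n,n+'0'); c=eyes.camera_params(n); print(np.round(c['camera_matrix'],1).tolist(),np.round(c['pose'],3).tolist())
s=get_state(); print(s['time'],s['position'],s['tool_rot'],s['ft_force'])
E
```

```text
[[357.5, 0.0, 261.7], [0.0, 357.5, 188.1], [0.0, 0.0, 1.0]] [[0.022, -0.993, 0.115, 0.438], [-1.0, -0.021, 0.01, -0.014], [-0.008, -0.116, -0.993, 1.12], [0.0, 0.0, 0.0, 1.0]]
[[464.2, 0.0, 261.5], [0.0, 464.2, 194.2], [0.0, 0.0, 1.0]] [[0.933, -0.254, 0.254, 0.169], [-0.36, -0.678, 0.641, -0.936], [0.01, -0.689, -0.725, 1.13], [0.0, 0.0, 0.0, 1.0]]
0.1 [ 0.22861997 -0.60794888  0.2215923 ] [-3.08926428e+00 -5.61878319e-01  6.29623613e-04] [ 0.29578153 -0.19615902  0.18851338]
```

View pics/top0.png

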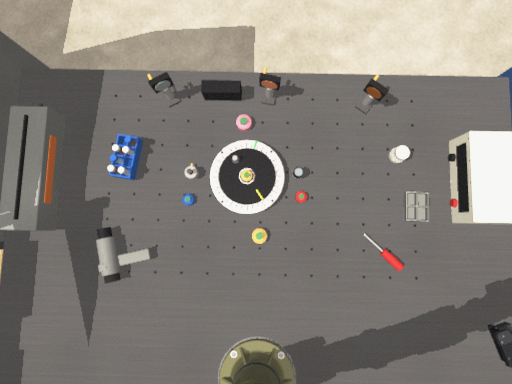

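View pics/side0.png

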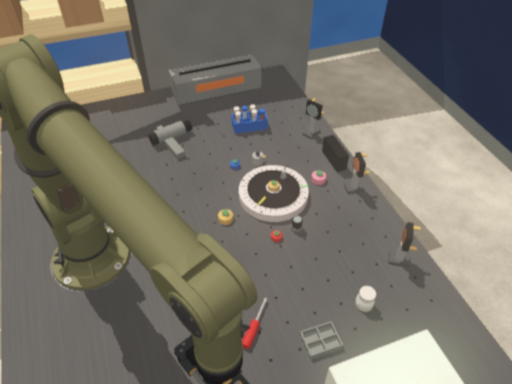

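The top view shows the dial at about (247,176), the peg at (235,158), the yellow line at (260,195) and the green line at (254,145). The lens tube at (298,172) and the post collar at (191,171) stand beside the stage. Next I measure these points.

```bash
cat > meas.py <<'E'
from h import *
def lines(im,n='top'):
    hsv=cv2.cvtColor(im,cv2.COLOR_RGB2HSV); res={}
    c0=np.array(CEN) 
    vv,uu=np.mgrid[0:384,0:512]
    P=lambda z:np.array([ray(n,u,v,z)[:2] for u,v in zip(uu.ravel(),vv.ravel())])
    for k,(lo,hi,z,r0,r1) in dict(yellow=((22,120,120),(35,255,255),.038,.045,.098),green=((40,60,60),(90,255,255),.032,.085,.120)).items():
        m=cv2.inRange(hsv,lo,hi); v,u=np.nonzero(m)
        q=np.array([ray(n,a,b,z)[:2] for a,b in zip(u,v)]).reshape(-1,2)-c0
        r=np.hypot(*q.T); s=(r>r0)&(r<r1); w=q[s].mean(0)
        res[k]=(s.sum(),np.degrees(np.arctan2(w[1],w[0])),np.hypot(*w)); print(k,np.round(res[k],3))
    return res
E
python3 - <<'E'
from h import *
import meas
im=cv2.cvtColor(cv2.imread('pics/top0.png'),cv2.COLOR_BGR2RGB)
# base ring: bright low-sat contour
hsv=cv2.cvtColor(im,cv2.COLOR_RGB2HSV)
m=cv2.inRange(hsv,(0,0,150),(180,60,255))
cs,_=cv2.findContours(m,cv2.RETR_EXTERNAL,cv2.CHAIN_APPROX_NONE)
c=[c for c in cs if 190<cv2.boundingRect(c)[0]<230 and cv2.contourArea(c)>1000]
for k in c:
    q=np.array([ray('top',*p[0],.032)[:2] for p in k]).astype(np.float32)
    print(cv2.minEnclosingCircle(q),cv2.fitEllipse(q))
m2=cv2.inRange(hsv,(0,0,0),(180,255,60)); m2[:135]=0;m2[220:]=0;m2[:,:205]=0;m2[:,290:]=0
cs,_=cv2.findContours(m2,cv2.RETR_EXTERNAL,cv2.CHAIN_APPROX_NONE)
k=max([c for c in cs if cv2.pointPolygonTest(cv2.convexHull(c),(247,176),False)>0],key=cv2.contourArea)
q=np.array([ray('top',*p[0],.038)[:2] for p in cv2.convexHull(k)]).astype(np.float32); e=cv2.minEnclosingCircle(q); print('dial',e,cv2.fitEllipse(q))
meas.CEN=e[0]; meas.lines(im)
for nm,u,v,z in(('peg',235,158,.068),('sample',247,176,.06),('lens',298,172,.046),('collar',191,171,.055)):
    p=ray('top',u,v,z); d=p[:2]-e[0]; print(nm,p.round(3),np.hypot(*d).round(3),np.degrees(np.arctan2(d[1],d[0])).round(1))
cv2.imwrite('pics/crop.png',cv2.resize(cv2.imread('pics/top0.png')[100:250,165:325],None,fx=4,fy=4,interpolation=cv2.INTER_CUBIC)[:600])
E
```

```text
((0.6012446880340576, 0.04523918405175209), 0.1168908178806305) ((0.6010639071464539, 0.04476667940616608), (0.21352528035640717, 0.21412457525730133), 144.83224487304688)
dial ((0.6008928418159485, 0.04376848787069321), 0.08486825972795486) ((0.6009743213653564, 0.04366949945688248), (0.1681656688451767, 0.16869977116584778), 70.9522476196289)
yellow [ 3.5000e+01 -1.4488e+02  6.8000e-02]
green [ 15.    -12.438   0.105]
peg [0.649 0.079 0.068] 0.06 36.0
sample [0.597 0.042 0.06 ] 0.005 -155.4
lens [ 0.614 -0.112  0.046] 0.156 -85.1
collar [0.609 0.212 0.055] 0.168 87.2
```

View pics/crop.png

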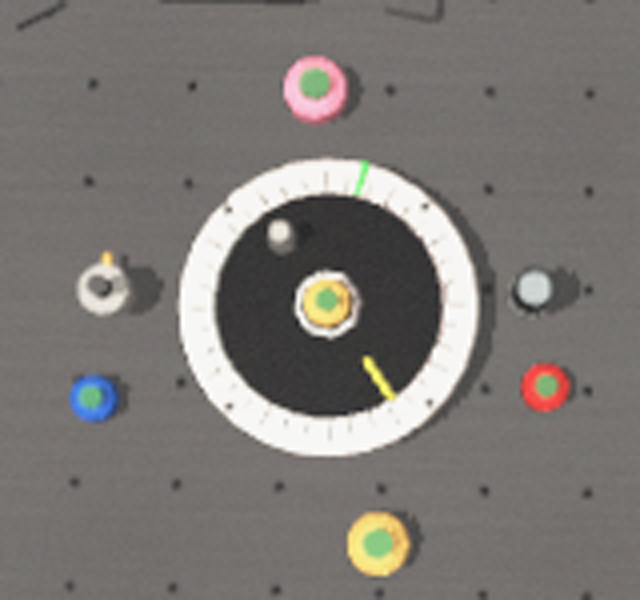

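The dial centre is near (0.601, 0.044). The index is at -144.9°, the peg at about 35° and r=60 mm (should be 62 mm), and the green line at -12.4°. So the dial must turn about +132.5° CCW. Now I shut the jaws and travel.

```bash
python3 -m jog '[[[0,0.4,-0.29,0,0],[0,0.8,-0.58,0,0],[0,0.8,-0.58,0,0],[0,0.8,-0.58,0,0],[0,0.8,-0.58,0,0],[0,0.8,-0.58,0,0],[0,0.8,-0.58,0,0],[0,0.8,-0.58,0,0],[0,0.8,-0.58,0,0],[0,0.8,-0.58,0,0]]]'
python3 -m jog '[[[0,0.8,-0.58,0,0],[0,0.8,-0.58,0,0],[0,0.8,-0.58,0,0],[0,0.8,-0.58,0,0],[0,0.8,-0.58,0,0],[0,0.8,-0.58,0,0],[0,0.8,-0.58,0,0],[0,0.8,-0.58,0,0],[0,0.4,-0.29,0,0],[0,0,0,0,0]]]'
cat > st.py <<'E'
from h import *
from scipy.spatial.transform import Rotation as R
import sys
C=np.array([.601,.044])
s=get_state(); M=R.from_rotvec(s['tool_rot']).as_matrix(); p=s['position']; d=p[:2]-C
print('t',round(s['time'],2),'p',p.round(4),'yaw',np.degrees(np.arctan2(M[1,0],M[0,0])).round(2),'polar r',np.hypot(*d).round(4),'th',np.degrees(np.arctan2(d[1],d[0])).round(2),'F',np.round(s['ft_force'],1),'jaw',s['grip_width'], 'zaxis',M[:,2].round(3))
if len(sys.argv)>1:
    r,th,z=map(float,sys.argv[1:4]); t=np.radians(th)
    g=np.array([*(C+r*np.array([np.cos(t),np.sin(t)])),z]); print('tool shift units',(M.T@(g-p)/.04).round(3))
E
python3 st.py .060 5 .12
```

```text
time: 1.35
position: [0.4365, -0.2923, 0.2225]
tool_rot: [3.09, 0.564, -0.0]
ft_force: [0.8, -0.3, -0.1]
grip_width: 0.022
time: 2.6
position: [0.6206, -0.0128, 0.2223]
tool_rot: [-3.089, -0.567, 0.001]
ft_force: [-0.8, -0.5, 0.3]
grip_width: 0.008
t 2.6 p [ 0.6206 -0.0128  0.2223] yaw 20.81 polar r 0.0601 th -70.94 F [-0.8 -0.5  0.3] jaw 0.00763574992432455 zaxis [-0.001  0.    -1.   ]
tool shift units [ 1.491 -1.091  2.557]
```

```bash
python3 -m jog '[[[0,0.75,-0.55,0,0],[0,0.74,-0.54,0,0],[0,0,0,0.6,1],[0,0,0,0.7,1],[0,0,0,0.7,1],[0,0,0,0.5,0.15],[0,0,0,0,0]]]'; python3 st.py .060 5 .047
python3 - <<'E'
from h import *
for n in('top','side'): snap(n,n+'1')
p=get_state()['position']
a=proj('top',[.6507,.0796,.068]);b=proj('side',[.6517,.0796,.068]); print(a,b,proj('side',p),proj('side',[.601,.044,.066]))
im=cv2.imread('pics/side1.png')[130:250,200:360]; cv2.imwrite('pics/c1.png',cv2.resize(im,None,fx=4,fy=4,interpolation=cv2.INTER_CUBIC))
E
```

```text
time: 3.48
position: [0.66, 0.0454, 0.1209]
tool_rot: [3.138, 0.133, -0.005]
ft_force: [0.3, -0.0, -1.0]
grip_width: 0.003
t 3.48 p [0.66   0.0454 0.1209] yaw 4.85 polar r 0.059 th 1.37 F [ 0.3 -0.  -1. ] jaw 0.00349421474343877 zaxis [-0.003 -0.001 -1.   ]
tool shift units [ 0.034 -0.095  1.847]
[234.75069582 157.49260832] [284.04728046 170.07867639] [291.76260477 163.38639228] [273.9367176 181.3563166]
```

View pics/c1.png

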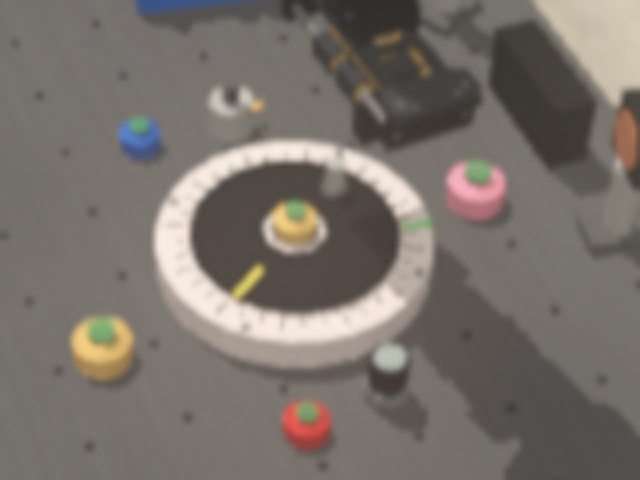

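The side view puts the fingertip at about (293,162) and the peg top at (284,168), both within 2 px of their projections. There is about 10 mm of clearance, so I descend and then push slowly.

```bash
python3 -m jog '[[[0,0.03,0,0.6,0],[0,0,0,0.6,0],[0,0,0,0.45,0],[0,0,0,0.2,0],[0,0,0,0,0]]]'; python3 st.py
python3 -m jog '[[[0,-0.003,-0.065,0,-0.5],[0,-0.003,-0.065,0,-0.5],[0,-0.003,-0.065,0,-0.5],[0,-0.003,-0.065,0,-0.5],[0,-0.003,-0.065,0,-0.5],[0,-0.003,-0.065,0,-0.5],[0,-0.003,-0.065,0,-0.5],[0,-0.003,-0.065,0,-0.5]]]';python3 st.py
```

```text
time: 4.2
position: [0.6626, 0.0472, 0.0486]
tool_rot: [3.139, 0.134, -0.0]
ft_force: [0.1, -0.2, 0.5]
grip_width: 0.007
t 4.2 p [0.6626 0.0472 0.0486] yaw 4.87 polar r 0.0617 th 2.93 F [ 0.1 -0.2  0.5] jaw 0.007340610641646852 zaxis [-0. -0. -1.]
time: 5.2
position: [0.657, 0.0663, 0.0485]
tool_rot: [3.066, 0.68, 0.0]
ft_force: [0.5, -1.8, -0.1]
grip_width: 0.005
t 5.2 p [0.657  0.0663 0.0485] yaw 25.01 polar r 0.0603 th 21.71 F [ 0.5 -1.8 -0.1] jaw 0.004835247317065743 zaxis [ 0.001 -0.001 -1.   ]
```

Contact at about 2 N, as expected. I carry on round.

```bash
python3 -m jog '[[[0,-0.006,-0.1,0,-0.7],[0,-0.006,-0.131,0,-1],[0,-0.006,-0.131,0,-1],[0,-0.006,-0.131,0,-1],[0,-0.006,-0.131,0,-1],[0,-0.006,-0.131,0,-1],[0,-0.006,-0.131,0,-1],[0,-0.006,-0.131,0,-1],[0,-0.006,-0.131,0,-1],[0,0,0,0,0]]]';python3 st.py
python3 - <<'E'
from h import *
import meas
meas.CEN=(.601,.044)
im,_=snap('top','top2'); meas.lines(im)
E
```

```text
time: 6.45
position: [0.6239, 0.098, 0.0486]
tool_rot: [-2.599, -1.765, -0.0]
ft_force: [-0.1, -0.2, -0.0]
grip_width: 0.002
t 6.45 p [0.6239 0.098  0.0486] yaw 68.38 polar r 0.0586 th 67.0 F [-0.1 -0.2 -0. ] jaw 0.001941903909411931 zaxis [-0.  0. -1.]
yellow [ 3.3000e+01 -9.8768e+01  6.8000e-02]
green [ 16.    -12.484   0.104]
```

The index is at -98.8°, so 86° remain. The tip is thinner than I assumed, which does no harm. I push on by about 78°.

```bash
python3 -m jog '[[[0,0,-0.131,0,-1],[0,0,-0.131,0,-1],[0,0,-0.131,0,-1],[0,0,-0.131,0,-1],[0,0,-0.131,0,-1],[0,0,-0.131,0,-1],[0,0,-0.131,0,-1],[0,0,-0.131,0,-1],[0,0,0,0,0]]]';python3 st.py
python3 -m jog '[[[0,-0.003,-0.131,0,-1],[0,-0.003,-0.131,0,-1],[0,-0.003,-0.131,0,-1],[0,-0.003,-0.131,0,-1],[0,-0.003,-0.131,0,-1],[0,-0.003,-0.131,0,-1],[0,-0.003,-0.131,0,-1],[0,-0.001,-0.065,0,-0.5],[0,0,0,0,0]]]';python3 st.py
python3 - <<'E'
from h import *
import meas
meas.CEN=(.601,.044)
im,_=snap('top','top3'); meas.lines(im)
cv2.imwrite('pics/c3.png',cv2.resize(cv2.imread('pics/top3.png')[100:250,165:325],None,fx=4,fy=4,interpolation=cv2.INTER_CUBIC))
E
```

```text
time: 7.62
position: [0.583, 0.1008, 0.0486]
tool_rot: [-1.841, -2.546, 0.0]
ft_force: [0.7, -0.4, 0.5]
grip_width: 0.004
t 7.62 p [0.583  0.1008 0.0486] yaw 108.26 polar r 0.0596 th 107.6 F [ 0.7 -0.4  0.5] jaw 0.0043745362864097605 zaxis [-0.  0. -1.]
time: 8.75
position: [0.5521, 0.0784, 0.0487]
tool_rot: [0.926, 3.002, 0.001]
ft_force: [0.0, 1.3, 0.9]
grip_width: 0.003
t 8.75 p [0.5521 0.0784 0.0487] yaw 145.73 polar r 0.0598 th 144.85 F [0.  1.3 0.9] jaw 0.002865835060051888 zaxis [ 0.     0.001 -1.   ]
yellow [ 30.    -19.481   0.068]
green [ 15.    -12.575   0.105]
```

View pics/c3.png

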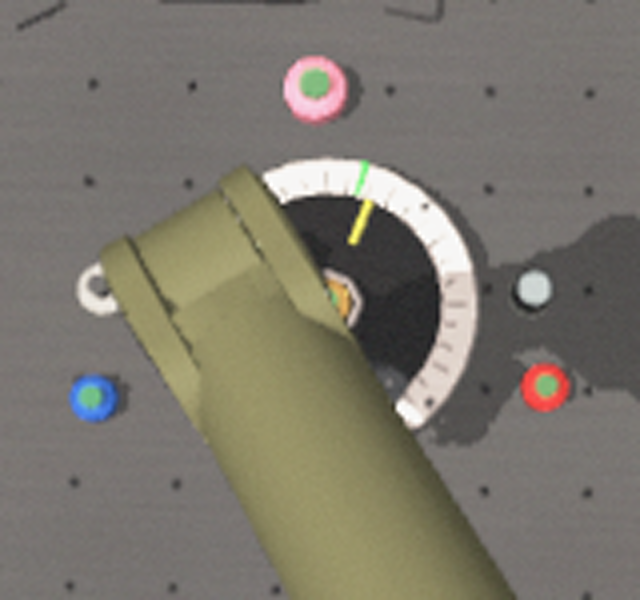

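Yellow ends just clockwise of green, at crop pixels (370,203) against (361,190). The measured gap is 6.9°, so I push it in slow rows.

```bash
python3 -m jog '[[[0,-0.001,-0.045,0,-0.35],[0,-0.001,-0.045,0,-0.35],[0,-0.001,-0.045,0,-0.35],[0,-0.001,-0.035,0,-0.25],[0,0,0,0,0],[0,0,0,0,0]]]';python3 st.py
python3 - <<'E'
from h import *
import meas
meas.CEN=(.601,.044)
im,_=snap('top','top4'); meas.lines(im)
E
```

```text
time: 9.55
position: [0.5483, 0.0719, 0.0484]
tool_rot: [-0.751, -3.05, 0.001]
ft_force: [-0.5, 1.4, 0.6]
grip_width: 0.004
t 9.55 p [0.5483 0.0719 0.0484] yaw 152.34 polar r 0.0597 th 152.08 F [-0.5  1.4  0.6] jaw 0.0038202436902823743 zaxis [-0. -0. -1.]
yellow [ 29.    -12.396   0.067]
green [ 15.    -12.575   0.105]
```

Aligned to about 0.2°. I back off tangentially (tool +y), rise, and go clear for a full check.

```bash
python3 -m jog '[[[0,0,0.15,0,0],[0,0,0.15,0,0],[0,0,0,-0.4,0],[0,0,0,-0.9,0],[0,0,0,-1,0],[0,0,0,-1,0],[0,0,0,-1,0],[0,0,0,0,0]]]'
python3 -m jog '[[[0,-0.4,0.8,0,0],[0,-0.4,0.8,0,0],[0,-0.4,0.8,0,0],[0,-0.4,0.8,0,0],[0,-0.4,0.8,0,0],[0,-0.4,0.8,0,0],[0,0,0,0,0]]]'; python3 st.py
python3 - <<'E'
from h import *
import meas
meas.CEN=(.601,.044)
im,_=snap('top','top5'); meas.lines(im); im2,_=snap('side','side5')
a=cv2.imread('pics/top0.png');b=cv2.imread('pics/top5.png')
cv2.imwrite('pics/c5.png',np.hstack([cv2.resize(x,None,fx=f,fy=f,interpolation=cv2.INTER_CUBIC)[:300] for x,f in((b[100:250,165:325],2),(cv2.imread('pics/side5.png')[130:250,200:360],2.5))]))
E
```

```text
time: 10.6
position: [0.5557, 0.0839, 0.2246]
tool_rot: [0.748, 3.045, 0.002]
ft_force: [0.3, 0.7, 0.1]
grip_width: 0.008
time: 11.48
position: [0.7278, 0.2109, 0.2184]
tool_rot: [-0.745, -3.049, -0.001]
ft_force: [-1.5, -0.2, -0.3]
grip_width: 0.002
t 11.47 p [0.7278 0.2109 0.2184] yaw 152.52 polar r 0.2096 th 52.77 F [-1.5 -0.2 -0.3] jaw 0.0022765237642139533 zaxis [-0.003  0.001 -1.   ]
yellow [ 29.    -12.396   0.067]
green [ 15.    -12.575   0.105]
```

View pics/c5.png

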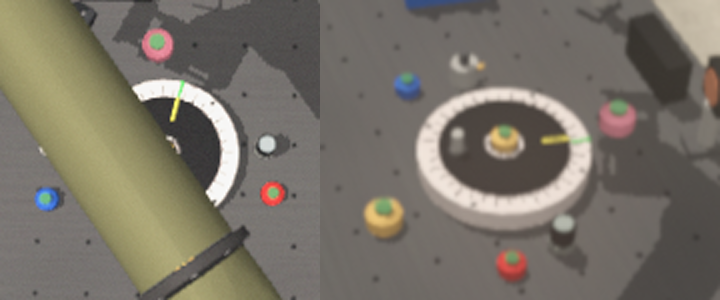

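Both views show yellow running straight into green: top crop about (178,100), side crop about (570,140). The holder is seated, the lens tube and post collar look unmoved, and the hand is clear.

```bash
python3 -m jog '[[[0,0,0,0,0],[0,0,0,0,0]]]'; python3 -c "from h import *; job.close_job()"
```

```text
time: 11.82
position: [0.7279, 0.2073, 0.2211]
tool_rot: [0.752, 3.05, -0.001]
ft_force: [0.4, 0.5, -0.1]
grip_width: 0.004
the job is handed in; nothing more can be done
```

I pushed the peg about 132° counter-clockwise with the shut fingertips, then backed off, lifted clear and handed the job in at 11.8 s. The wrist force stayed at about 2 N or less at every reading I took.

- **Alignment:** the last top view put the yellow line at -12.4° and the green line at -12.6°. That is about 0.3 mm apart at the rim, against the 5 mm allowed, though the camera calibration is only good to about 2 mm. The reading was the same before and after the hand withdrew.
- **Holder and bystanders:** by eye in the last pictures, the sample holder is upright in its seat, and the lens tube and post collar look unmoved. I did not measure them, and I did not check the viewer, rack, driver, jar or tray after the move; the arm only passed well above the table on its way in and out.
- **What disagreed:** the fingertip was thinner than I had assumed, so the peg trailed by about 8° more than planned. The camera readings on the way corrected this. The yellow line's mean radius read 67–68 mm instead of the expected 72 mm, which has a negligible effect on the angle.

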